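# Set up the folding case light

## Task

Set up the case light on the bench: push its half-open lamp lid up until it stands upright, square to the case, and then slide the red dimmer along its track until its white line is level with the point of the orange clip. Leave the other things on the bench where they are.

Things in the scene. Friction and masses are not known exactly. Their poses are not given: they have to be found in the camera images.
- case: Open aluminium half-shell of a portable lamp, 260 (x) by 220 (y) by 70 mm, standing fixed on the bench. Origin: centre of its underside; x runs along the dimmer track, y points to the side with the lid's hinge, z up. Walls 6 mm thick, rim at z = 70 mm; inside a black deck at z = 20 mm. The dimmer track (150 by 30 mm, top at z = 28 mm) lies along x at y = -45 mm.
- lamp_lid (a joint): Angle of the lamp lid in rad: 0 lies shut over the case, 1.571 stands upright, 2.2 is its stop leaning outward. It starts half open (about 0.5 to 0.85). The lid is an aluminium slab with a white lamp face beneath, 260 mm along the hinge, 215 mm from hinge to free edge, 14 mm thick, 0.4 kg; its hinge is stiff and it stays wherever it is left (5 to 8 N at the free edge moves it).
- lamp_lid_hinge (a point): Middle of the lid's hinge line, at case x = 0, y = 110 mm, z = 73 mm; the hinge runs along the case's x. The lid's frame: y points from the free edge to the hinge, z out of the lid's outer face.
- lamp_lid_edge (a point): Middle of the lid's free edge, on the lower (white, inner) face, 215 mm from the hinge line; the thickness of 14 mm lies to the outer side of it.
- dimmer_top (a point): Centre of the top of the red dimmer grip, where a white line crosses it. The grip is 20 mm long (case x), 26 mm wide (case y) and 33 mm tall, its top at case z = 61.5 mm. It slides stiffly (1.5 N) along the case's x, between case x = -50 and +50 mm, and starts near the -x end.
- cue_clip: Orange clip, 18 by 14 by 5 mm, fixed on the deck on the -y side of the dimmer track, its point towards the track. Origin on the underside, 5 mm short of the tip of the point, axes as the case's: the dimmer is set when its white line has the same x in this frame (0).
- spray_can: Bystander: blue spray can, radius 27 mm, 150 mm tall, standing loose. Origin: centre of the underside.
- parts_carton: Bystander: small closed cardboard carton 85 by 60 by 50 mm, loose. Origin: centre of the underside.
- tape_roll: Bystander: yellow tape roll lying flat, 90 mm across, 24 mm high, loose. Origin: centre of the underside.
- screwdriver: Bystander: red screwdriver 190 mm long lying loose on the bench.

How it is judged:
On the way, in this order (a step that is already met when the one before it is completed fails the run):
1. the lamp lid stands upright (value of joint lamp_lid between 1.471 and 1.671 rad), for 0.2 s.
2. the dimmer is level with the clip (x of dimmer_top in the frame of cue_clip between -0.005 and 0.005 m), for 0.2 s.
At the end, for the whole second after the job is handed in: The lamp lid stands still and upright (1.571 rad within 0.1) and the dimmer's white line is within 5 mm of the clip's point along the track (all of step 1 and all of step 2 and velocity of joint lamp_lid between -0.05 and 0.05 rad/s); the robot touches nothing.
It fails at once if a bystander (can, carton, tape roll or screwdriver) is moved by more than 25 mm (distance of any of spray_can, parts_carton, tape_roll, screwdriver from where it was at the start of the episode above 0.025 m).
It also fails if it takes over 51 s, if anything falls off the work surface, if the arm or the gripper's body presses on something with over 40 N, if the wrist force passes 120 N, or if a joint passes its speed limit or range.

## Robot

A 6-joint arm with a two-finger parallel gripper is mounted at the origin on the work surface. World frame = base frame: x ahead of the robot, y to its left, z up, the work surface at z = 0. Lengths are in m, angles in rad, forces in N, time in s.
With the tool pointing down it reaches from about 0.35 to 0.775 m from the base axis. Payload 5.5 kg.
Tool frame: the origin (TCP) lies midway between the tips of the shut fingers; the grasp point (between the pads) lies 19 mm behind it; z points along the fingers, y is the line along which they close (so a half turn about z gives the same grasp; the last joint's range is limited). The gripper opens to 85 mm and grips with 20 to 120 N. Pads are 22 mm wide; open, the fingers measure 114 mm over their backs; the gripper's body (76 mm by 85 mm) begins 54 mm behind the grasp point. The pads swing forward as they close: fully open they stand 13 mm farther back than shut.
Start: joints at [1.048, 0.313, 0.046, 1.304, 0, 1.431], TCP at [0.215, 0.533, 0.231] pointing down, gripper open.
Joint ranges: [-2.76, 2.76], [-0.86, 1.69], [-1.03, 1.26], [-2.2, 2.34], [-1.47, 1.5], [-3.14, 3.14]. Speed limits (rad/s): [2.57, 2.57, 3.14, 3.14, 3.14, 3.14].

## Interface

Orientations are given as a unit quaternion [w, x, y, z].
In Python, from workcell import get_state, read_camera, camera_info, hand_in, recognise gives the robot as it stands.
- The arm moves only by the tool arm_command, never from a script. Its argument "moves" is one flat list of numbers, 7 for each row, row after row: the opening, from -1 (shut) to 1 (fully open), then the shift along the tool's x, y, z in mm, then the turn, a rotation vector about the tool's x, y, z in rad. A call has 1 to 8 rows; each row shifts and turns the commanded pose from where the row before left it, along the tool's axes as they then stand; what a row does not reach is not made up. A row lasts 1/8 s, in which the tool goes at most 62.5 mm and 10.7 degrees, less where a joint would pass 70% of its speed; a pose out of reach is approached as far as the arm can. A call with a gripper value outside its range is refused whole. The fingers move at their own pace and stop on an object; "newtons" is the grip in N (left out, the last holds). Time passes only in rows, so rows that do not move let the fingers close. It gives the time, the measured TCP pose, the force, the opening and the grip force at its end, in the units of the state.
- get_state(): the state, without advancing time (a new reading comes with each control period).
- read_camera(name): name is "side" or "top" or "wrist"; returns (picture, depth): 420x560x3 uint8, blue, green, red; 420x560 float32, m along the optical axis (not along the pixel's ray), 0 where there is no reading.
- camera_info(name): a dict with "fovy" (degrees; the focal length in pixels is half the picture's height over the tangent of half this angle, whatever the lens; pixels are square), "cx", "cy" (the principal point, pixels), "eye" and "orientation" of the camera in the world; the wrist camera has in their place "tool_from_camera" (4x4, takes a point from camera to tool coordinates, whose origin is the TCP and whose axes are the flange's). Camera axes: x right, y down, z forward; pixel columns grow to the right and rows downward; lengths in m; the calibration is good to about 2 mm. A picture is of the moment at which its call begins: read the wrist's pose just before it. camera_info takes no time and is no camera call.
- hand_in(): hands the job in; it is judged then, once.
Trained networks look in the newest picture that a camera, given by its name, has taken for a name from the list of things; names that differ only in an ending like _2 or _b are one class to them, and where a whole thing is asked for, a point or a joint stands for the part that bears it (a point fixed in the world has none). Each returns a list of dicts, best first, with "confidence" (0 to 1); they miss things now and then, are a little off and sometimes report something else, mostly with a low value. They report only what shows in the picture. A call takes as long as a camera call.
- recognise(camera, label): "point" ([column, row] in pixels, amid what is visible of it).
The state is a dict: "clock": time; "joint_pos": joint angles; "qvel": joint speeds; "tau": joint torques, N m; "tcp_pos": TCP position; "orientation": TCP orientation; "wrist_force": force on the tool from outside, world axes, zero at the start; "ft_torque": the same for the moment, N m; "finger_gap": finger opening in m; "grip_force": force on a finger pad.
Only numpy, scipy, OpenCV 4.12 (cv2) and the standard library are available. Lean on these libraries where they do the work, as an engineer would, in place of code of your own. Each camera call takes 0.05 s, during which the arm holds its last target. There are 200 camera calls.

## Working session

There is one attempt and no reset: what is moved stays moved. The work goes in short steps, Python scripts to look and compute and a tool call to move; the robot and the scene stay as the last step left them, time stands still between calls to the robot, and variables do not carry over. Pictures are saved under pics/ and viewed, at most 10 in all, crops included, and the job is handed in when it is done.

Besides the shell and the picture viewer there is one more tool, called after ">>>" as name(argument=value, ...) on one line, values as JSON. arm_command: Moves the arm, as the interface text tells. Its arguments: {"type":"object","properties":{"moves":{"type":"array"},"newtons":{"type":"number"}},"required":["moves"]}

```bash
mkdir -p pics; ls; cat > h.py <<'E'
import numpy as np, cv2
from scipy.spatial.transform import Rotation as R
from workcell import *
def rot(q): return R.from_quat([q[1],q[2],q[3],q[0]]).as_matrix()
def K(n):
    i=camera_info(n); return 210/np.tan(np.radians(i["fovy"])/2), i["cx"], i["cy"]
def pose(n):
    i=camera_info(n)
    if n=="wrist":
        s=get_state(); T=np.eye(4); T[:3,:3]=rot(s["orientation"]); T[:3,3]=s["tcp_pos"]
        T=T@np.array(i["tool_from_camera"]); return T[:3,:3],T[:3,3]
    return rot(i["orientation"]),np.array(i["eye"])
def cloud(n,d,P=None):
    f,cx,cy=K(n); Rm,e=P or pose(n)
    v,u=np.mgrid[:d.shape[0],:d.shape[1]]
    return np.stack([(u-cx)/f*d,(v-cy)/f*d,d],-1)@Rm.T+e
E
python3 - <<'E'
from h import *
for n in ["top","side"]:
    p,d=read_camera(n); cv2.imwrite(f"pics/{n}0.png",p); X=cloud(n,d); np.save(f"{n}0.npy",X)
    print(n,camera_info(n))
    for l in ["case","lamp_lid","lamp_lid_hinge","lamp_lid_edge","dimmer_top","cue_clip","spray_can","parts_carton","tape_roll","screwdriver"]:
        r=recognise(n,l)[:2]
        print(l,[(np.round(a["point"]).tolist(),round(a["confidence"],2),np.round(X[int(a["point"][1]),int(a["point"][0])],3).tolist()) for a in r])
print(get_state())
E
```

```text
pics
top {'fovy': 43.19930815960601, 'cx': 268.1320325099629, 'cy': 205.71937451326272, 'eye': array([0.26970155, 0.0127664 , 1.30965015]), 'orientation': array([-0.07495521,  0.71696629, -0.68934375,  0.07173737])}
case [([283.0, 204.0], 0.61, [0.514, -0.01, 0.176])]
lamp_lid []
lamp_lid_hinge [([266.0, 198.0], 0.71, [0.535, 0.029, 0.145])]
lamp_lid_edge [([269.0, 197.0], 0.58, [0.534, 0.024, 0.149])]
dimmer_top []
cue_clip []
spray_can [([139.0, 154.0], 0.66, [0.628, 0.324, 0.142])]
parts_carton [([403.0, 228.0], 0.84, [0.492, -0.299, 0.054]), ([270.0, 200.0], 0.23, [0.528, 0.019, 0.157])]
tape_roll [([408.0, 187.0], 0.84, [0.608, -0.329, -0.0]), ([404.0, 230.0], 0.47, [0.491, -0.305, 0.05])]
screwdriver [([123.0, 238.0], 0.72, [0.446, 0.379, 0.022])]
side {'fovy': 56.62713182502781, 'cx': 282.89130145256087, 'cy': 213.86580247115614, 'eye': array([ 0.21359733, -0.60303184,  0.66397896]), 'orientation': array([-0.41163692,  0.87553221, -0.23268576,  0.09927606])}
case [([281.0, 238.0], 0.64, [0.532, -0.003, 0.021])]
lamp_lid [([286.0, 190.0], 0.88, [0.515, -0.061, 0.207])]
lamp_lid
[... 581 characters left out ...]
1, 'joint_pos': array([1.04841138e+00, 3.13177919e-01, 4.60747739e-02, 1.30361365e+00,
       2.57877560e-05, 1.43119406e+00]), 'qvel': array([ 6.04812324e-05,  2.18866070e-03,  1.61829155e-03, -1.09921573e-04,
       -1.36225805e-03, -1.99878458e-03]), 'tau': array([ 9.89653709e-04, -4.80484235e+01,  2.98815608e+01,  4.73199416e-04,
       -1.43423006e-05, -7.73976723e-06]), 'tcp_pos': array([0.21477909, 0.53340604, 0.23132542]), 'orientation': array([7.29004964e-07, 1.90225016e-01, 9.81740516e-01, 4.17970117e-05]), 'wrist_force': array([-0.31019035, -0.59951272, -0.10438516]), 'ft_torque': array([ 0.05841636, -0.02473563,  0.07369936]), 'grip_force': 0.0, 'finger_gap': 0.08520538834027154}
```

View pics/top0.png

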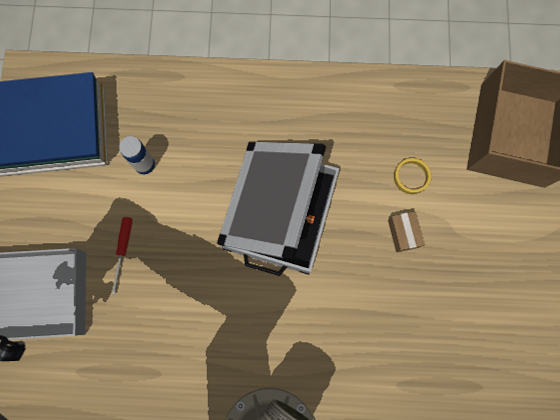

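View pics/side0.png

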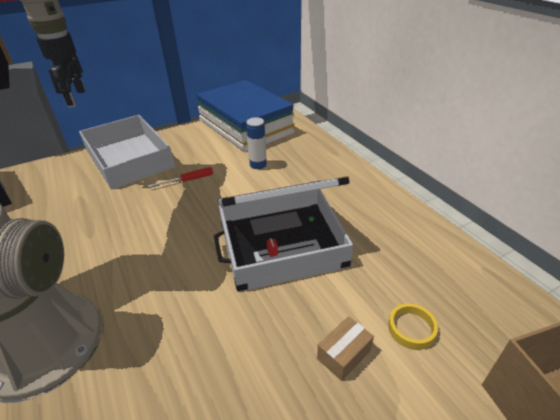

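The top view shows the case mid-picture: hinge on the left (+y) side, lid opening to the right, clip at about (311,219), can (137,154) and screwdriver (123,240) well left, tape and carton right. The side view shows the red dimmer near (271,246). Next I fit the poses.

```bash
cat > fit.py <<'E'
from h import *
X=np.load("top0.npy"); S=np.load("side0.npy"); pt=cv2.imread("pics/top0.png"); ps=cv2.imread("pics/side0.png")
m=np.zeros(pt.shape[:2],bool); m[150:235,235:300]=1
P=X[m]; P=P[P[:,2]>.085]
for k in range(5):
    c=P.mean(0); n=np.linalg.svd(P-c,full_matrices=0)[2][2]; n*=np.sign(n[2]); r=(P-c)@n; P=P[abs(r)<.004]
ang=np.arccos(n[2]); print("n",n,"angle",ang,"rms",((P-c)@n).std(),len(P))
# outward normal tilts towards the hinge side (+y case)
yc=np.array([n[0],n[1]])/np.hypot(n[0],n[1]); xc=np.array([yc[1],-yc[0]]); yaw=np.arctan2(xc[1],xc[0]); print("yaw lid",yaw)
# all lid points, rectangle
A=X[120:290,200:350].reshape(-1,3); A=A[(abs((A-c)@n)<.004)&(A[:,2]>.085)]
u=np.append(xc,0); w=np.cross(n,u)
B=np.c_[(A-c)@u,(A-c)@w]; box=cv2.minAreaRect(B.astype(np.float32)); print(box)
print("u pct",np.percentile(B[:,0],[0.2,99.8]),"w",np.percentile(B[:,1],[0.2,99.8]))
# free edge outer
lo=np.percentile(B[:,1],.3); um=np.mean(np.percentile(B[:,0],[0.3,99.7])); edge=c+um*u+lo*w-.014*n; hinge=edge+.215*w
print("edge",edge,"hinge",hinge)
for nm,p,Y in(("top",pt,X),("side",ps,S)):
    hsv=cv2.cvtColor(p,cv2.COLOR_BGR2HSV)
    box3=(abs(Y[...,0]-.5)<.2)&(abs(Y[...,1]+.03)<.15)&(Y[...,2]<.1)
    for l,a,b in(("orange",8,20),("red",0,5)):
        k=box3&(hsv[...,0]>=a)&(hsv[...,0]<=b)&(hsv[...,1]>150)&(hsv[...,2]>90)
        if k.any():
            vv,uu=np.where(k); print(nm,l,k.sum(),uu.mean(),vv.mean(),np.median(Y[k],0),Y[k].min(0),Y[k].max(0))
cv2.imwrite("pics/crop.png",np.hstack([cv2.resize(pt[130:280,210:350],None,fx=2.85,fy=3.5),cv2.resize(ps[170:300,210:360],None,fx=2.6,fy=525/130)]))
E
python3 fit.py
```

```text
n [0.16857798 0.71510067 0.67838963] angle 0.8252277803065151 rms 0.0013288277063337318 423
yaw lid -0.2315133089878273
((-0.008184604346752167, 0.0024822987616062164), (0.10501754283905029, 0.2619273066520691), 86.44833374023438)
u pct [-0.13664862  0.12330904] w [-0.03995909  0.04461415]
edge [ 0.53150319 -0.00768056  0.16600238] hinge [0.56496944 0.13428187 0.00804138]
top orange 27 310.77777777777777 218.85185185185185 [ 0.51373798 -0.08278272  0.02485395] [ 0.50084883 -0.09000142  0.0214432 ] [ 0.51905544 -0.07304037  0.03082926]
side red 108 271.962962962963 248.33333333333334 [ 0.48267836 -0.05253146  0.05318425] [ 0.47490189 -0.05641122  0.03052815] [ 0.49481737 -0.03261352  0.06363568]
```

View pics/crop.png

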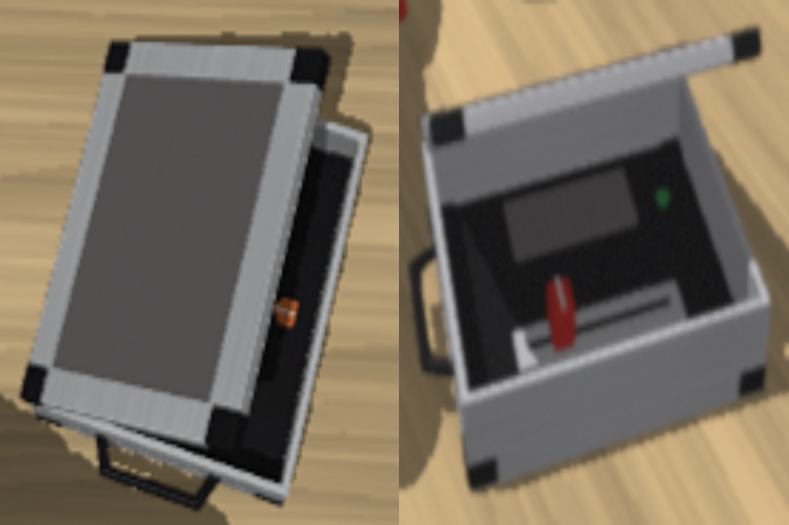

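The crop shows the clip at about (311,219) in the top view, and the dimmer with its white line in the side view. The lid fit only covered a slice of the lid, so I'll redo it robustly.

```bash
cat > fit2.py <<'E'
from h import *
from scipy.optimize import least_squares
X=np.load("top0.npy"); 
poly=np.array([[254,152],[318,152],[290,245],[228,238]]); m=np.zeros(X.shape[:2],np.uint8); cv2.fillPoly(m,[poly],1)
P=X[m>0]; print(len(P),np.percentile(P[:,2],[0,5,25,50,75,95,100]).round(3)); P=P[(P[:,2]>.05)&(P[:,2]<.3)]
rng=np.random.default_rng(0); best=0
for _ in range(500):
    a,b,c=P[rng.choice(len(P),3,0)]; n=np.cross(b-a,c-a); n/=np.linalg.norm(n); k=abs((P-a)@n)<.003
    if k.sum()>best: best=k.sum(); Q=P[k]
c=Q.mean(0); n=np.linalg.svd(Q-c,full_matrices=0)[2][2]; n*=np.sign(n[2])
yc=n[:2]/np.hypot(*n[:2]); xc=np.array([yc[1],-yc[0]])
print(best,"n",n,"angle",np.arccos(n[2]),"yaw",np.arctan2(xc[1],xc[0]))
A=X[120:290,200:350].reshape(-1,3); A=A[(abs((A-c)@n)<.005)&(A[:,2]>.06)]
u=np.append(xc,0); w=np.cross(n,u); B=np.c_[(A-c)@u,(A-c)@w]
print(cv2.minAreaRect(B.astype(np.float32)))
lu=np.percentile(B[:,0],[0.5,99.5]); lw=np.percentile(B[:,1],[.5,99.5]); print(lu,lw)
edge=c+lu.mean()*u+lw[0]*w-.014*n; hinge=edge+.215*w; print("edge",edge,"hinge",hinge)
# rim of case: z 0.062..0.078 on both clouds
for f in("top0","side0"):
    Y=np.load(f+".npy").reshape(-1,3); k=(abs(Y[:,0]-.53)<.19)&(abs(Y[:,1])<.18)&(abs(Y[:,2]-.07)<.004)
    r=cv2.minAreaRect(Y[k][:,:2].astype(np.float32)); print(f,k.sum(),r)
E
python3 fit2.py
```

```text
5886 [0.097 0.109 0.132 0.159 0.186 0.204 1.31 ]
5359 n [0.14377279 0.5723444  0.80731113] angle 0.631214945340001 yaw -0.24610755887093685
((0.0032560527324676514, 0.014263682067394257), (0.2200729101896286, 0.2624365985393524), 89.79991912841797)
[-0.12625343  0.13101319] [-0.09390184  0.1202292 ]
edge [ 0.51542803 -0.06819162  0.20228326] hinge [0.55771547 0.10015022 0.07540616]
top0 490 ((0.5316530466079712, -0.007195174694061279), (0.21834519505500793, 0.26098841428756714), 75.8997573852539)
side0 929 ((0.531424343585968, -0.0075558871030807495), (0.22094902396202087, 0.2610059380531311), 76.00630950927734)
```

Fit: case centre (0.5315, −0.0074), yaw −14.05°, lid 0.63 rad, so tool x can be aligned with case +y and tool y with case +x. I'll turn, raise and shut the fingers, then travel high over to the free-edge side.

>>> arm_command(moves=[-1,0,0,-12.5,0,0,0.179,-1,0,0,-12.5,0,0,0.179,-1,0,0,-12.5,0,0,0.179,-1,0,0,-12.5,0,0,0.179,-1,0,0,-12.5,0,0,0.179,-1,0,0,-12.5,0,0,0.179,-1,0,0,-12.5,0,0,0.179,-1,0,0,-12.5,0,0,0.18])

```text
clock: 2.1
tcp_pos: [0.2148, 0.5334, 0.3318]
orientation: [-0.0, 0.79, 0.613, 0.0]
wrist_force: [-0.2, 0.1, 0.2]
finger_gap: 0.0002
grip_force: 0.0
```

>>> arm_command(moves=[-1,-35,27,0,0,0,0,-1,-35,27,0,0,0,0,-1,-35,27,0,0,0,0,-1,-35,27,0,0,0,0,-1,-35,27,0,0,0,0,-1,-35,27,0,0,0,0,-1,-35,27,0,0,0,0,-1,-35,27,0,0,0,0])

```text
clock: 3.1
tcp_pos: [0.3568, 0.2081, 0.3315]
orientation: [0.0, 0.788, 0.615, 0.0]
wrist_force: [0.8, -0.5, 0.3]
finger_gap: -0.0001
grip_force: 0.0
```

```bash
cat >> h.py <<'E'
C=np.array([.5315,-.0074]); YAW=-.2453; RC=np.array([[np.cos(YAW),-np.sin(YAW)],[np.sin(YAW),np.cos(YAW)]])
def case(p): p=np.asarray(p); return np.r_[(p[:2]-C)@RC,p[2]]
def st():
    s=get_state(); Rm=rot(s["orientation"]); D=RC.T@Rm[:2]
    print("t",s["clock"],"case mm",(case(s["tcp_pos"])*1e3).round(1),"tool x,y in case",D[:,:2].T.round(3).tolist(),"z",Rm[:,2].round(3),"F",s["wrist_force"].round(1),"gap",s["finger_gap"],"q",s["joint_pos"].round(2))
E
python3 -c "
from h import *
st()"
```

```text
t 3.1 case mm [-221.8  166.6  331.5] tool x,y in case [[-0.0, 1.0], [1.0, 0.0]] z [ 0.001  0.    -1.   ] F [ 0.8 -0.5  0.3] gap -0.00013655812671097798 q [ 0.33 -0.02 -0.1   1.48  0.    2.15]
```

>>> arm_command(moves=[-1,-34.5,27.5,0,0,0,0,-1,-34.5,27.5,0,0,0,0,-1,-34.5,27.5,0,0,0,0,-1,-34.5,27.5,0,0,0,0,-1,-34.5,27.5,0,0,0,0,-1,-34.5,27.5,0,0,0,0,-1,-34.5,27.5,0,0,0,0,-1,-34.5,27.5,0,0,0,0])

```text
clock: 4.1
tcp_pos: [0.5034, -0.1132, 0.3314]
orientation: [0.0, 0.788, 0.615, 0.0]
wrist_force: [0.1, -0.1, -0.4]
finger_gap: 0.0
grip_force: 0.0
```

>>> arm_command(moves=[-1,0,0,40,0,0,0,-1,0,0,40,0,0,0,-1,0,0,40,0,0,0,-1,0,0,40,0,0,0,-1,0,0,0,0,0,0])

```text
clock: 4.72
tcp_pos: [0.5005, -0.1108, 0.1686]
orientation: [-0.003, 0.788, 0.615, -0.002]
wrist_force: [0.1, -0.0, -0.5]
finger_gap: 0.0001
grip_force: 0.0
```

```bash
python3 -c "
from h import *
st()
for t in np.arange(.63,1.6,.1): print(round(t,2),(110-215*np.cos(t)).round(),(73+215*np.sin(t)).round())"
```

```text
t 4.725 case mm [  -5.  -107.9  168.6] tool x,y in case [[-0.0, 1.0], [1.0, 0.0]] z [-0.006  0.002 -1.   ] F [ 0.1 -0.  -0.5] gap 0.0001425291922886229 q [-0.37  0.23 -0.23  1.12  0.    1.44]
0.63 -64.0 200.0
0.73 -50.0 216.0
0.83 -35.0 232.0
0.93 -19.0 245.0
1.03 -1.0 257.0
1.13 18.0 267.0
1.23 38.0 276.0
1.33 59.0 282.0
1.43 80.0 286.0
1.53 101.0 288.0
```

>>> arm_command(moves=[-1,10,0,0,0,0,0,-1,10,0,0,0,0,0,-1,10,0,0,0,0,0,-1,10,0,-9,0,0,0,-1,10,0,-9,0,0,0,-1,10,0,-9,0,0,0,-1,10,0,-9,0,0,0,-1,10,0,-9,0,0,0])

```text
clock: 5.72
tcp_pos: [0.5219, -0.0358, 0.2185]
orientation: [0.002, 0.789, 0.615, -0.002]
wrist_force: [-3.3, -7.5, 3.6]
finger_gap: 0.0
grip_force: 4.1
```

```bash
python3 - <<'E'
from h import *
st()
p,d=read_camera("side"); cv2.imwrite("pics/side1.png",p)
E
```

```text
t 5.725 case mm [ -2.4 -29.9 218.5] tool x,y in case [[0.001, 1.0], [1.0, -0.001]] z [ 0.    -0.005 -1.   ] F [-3.3 -7.5  3.6] gap 4.6159847034496847e-05 q [-0.22  0.22 -0.11  1.24 -0.01  1.6 ]
```

View pics/side1.png

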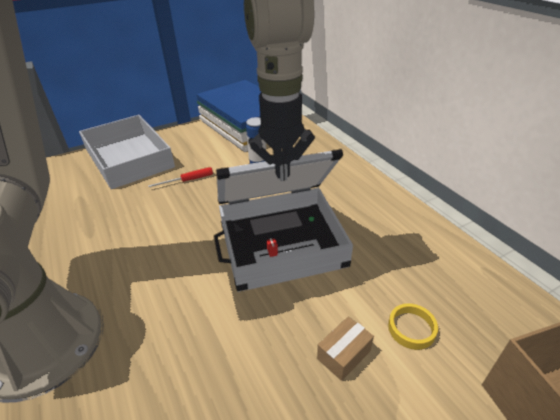

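The picture shows the fingers under the lid edge at (285,170), lid rising. I'll keep pushing along the arc.

>>> arm_command(moves=[-1,12,0,-7,0,0,0,-1,12,0,-7,0,0,0,-1,12,0,-6,0,0,0,-1,12,0,-5,0,0,0,-1,12,0,-4,0,0,0,-1,12,0,-3,0,0,0,-1,12,0,-2,0,0,0,-1,8,0,-1,0,0,0])

```text
clock: 6.78
tcp_pos: [0.545, 0.0557, 0.2521]
orientation: [0.001, 0.788, 0.616, 0.0]
wrist_force: [0.2, -3.5, 3.3]
finger_gap: -0.0001
grip_force: 1.9
```

```bash
cat > lid.py <<'E'
from h import *
st()
for cam in("side","top"):
    p,d=read_camera(cam); X=cloud(cam,d).reshape(-1,3); X=X[d.ravel()>0]
    Q=np.c_[(X[:,:2]-C)@RC,X[:,2]]; 
    k=(abs(Q[:,0])<.12)&(abs(Q[:,0])>.06)&(Q[:,1]>.02)&(Q[:,1]<.2)&(Q[:,2]>.1)&(Q[:,2]<.29); Q=Q[k]
    if len(Q)<50: print(cam,"few",len(Q)); continue
    best=0;rng=np.random.default_rng(0)
    for _ in range(300):
        a,b,c=Q[rng.choice(len(Q),3,0)]; n=np.cross(b-a,c-a); n/=np.linalg.norm(n)+1e-12; k=abs((Q-a)@n)<.003
        if k.sum()>best: best=k.sum(); B=Q[k]
    c=B.mean(0); n=np.linalg.svd(B-c,full_matrices=0)[2][2]; n*=np.sign(n[1])
    print(cam,best,len(Q),"n",n.round(3),"angle",np.arctan2(n[1],n[2]).round(3),"y at z=73",c[1]+n[2]/n[1]*(c[2]-.073))
E
python3 lid.py
```

```text
t 6.775 case mm [ -2.2  64.5 252.1] tool x,y in case [[-0.001, 1.0], [1.0, 0.001]] z [ 0.001 -0.    -1.   ] F [ 0.2 -3.5  3.3] gap -0.00013779754971454526 q [-0.04  0.25  0.02  1.33 -0.    1.77]
side 3272 3463 n [-0.002  0.986  0.168] angle 1.402 y at z=73 0.11088929620299448
top few 0
```

Lid at 1.402 rad; about 35 mm more.

>>> arm_command(moves=[-1,7,0,-1,0,0,0,-1,7,0,0,0,0,0,-1,7,0,0,0,0,0,-1,7,0,0,0,0,0,-1,4,0,0,0,0,0,-1,2,0,0,0,0,0,-1,0,0,0,0,0,0])

```text
clock: 7.75
tcp_pos: [0.5529, 0.0886, 0.2521]
orientation: [-0.0, 0.788, 0.616, 0.0]
wrist_force: [-1.0, 0.1, 0.6]
finger_gap: -0.0002
grip_force: 0.2
```

```bash
python3 lid.py
```

```text
t 7.75 case mm [ -2.5  98.3 252.1] tool x,y in case [[-0.001, 1.0], [1.0, 0.001]] z [-0.     0.001 -1.   ] F [-1.   0.1  0.6] gap -0.00017981353642774212 q [0.02 0.28 0.05 1.34 0.   1.83]
side 3515 3736 n [-0.002  1.     0.011] angle 1.56 y at z=73 0.11092948391657231
top few 0
```

Lid is at 1.56. I'll back off toward the dimmer and look with top, side and wrist cameras.

>>> arm_command(moves=[-1,-10,0,0,0,0,0,-1,-20,-4,0,0,0,0,0.2,-26,-8,0,0,0,0,0.2,-29,-10,0,0,0,0,0.2,-29,-10,0,0,0,0,0.2,-29,-10,0,0,0,0,0.2,0,0,0,0,0,0,0.2,0,0,0,0,0,0])

```text
clock: 8.85
tcp_pos: [0.4773, -0.0409, 0.2525]
orientation: [0.0, 0.789, 0.615, 0.0]
wrist_force: [0.4, 0.3, 0.2]
finger_gap: 0.0512
grip_force: 0.0
```

```bash
cat > look.py <<'E'
import sys
from h import *
st(); tag=sys.argv[1]; ims=[]
for cam in sys.argv[2:]:
    P=pose(cam); p,d=read_camera(cam); X=cloud(cam,d,P); hsv=cv2.cvtColor(p,cv2.COLOR_BGR2HSV)
    Q=np.concatenate([(X[...,:2]-C)@RC,X[...,2:]],-1)
    b=(abs(Q[...,0])<.12)&(abs(Q[...,1])<.1)&(Q[...,2]>.01)&(Q[...,2]<.075)
    for l,lo,hi in(("orange",7,22),("red",0,6)):
        k=b&(hsv[...,0]>=lo)&(hsv[...,0]<=hi)&(hsv[...,1]>140)&(hsv[...,2]>70)
        if l=="red": k&=Q[...,2]>.057
        if k.any(): v,u=np.where(k); q=Q[k]*1e3; print(cam,l,k.sum(),"px",u.mean().round(),v.mean().round(),"med",np.median(q,0).round(1),"lo",np.percentile(q,3,0).round(1),"hi",np.percentile(q,97,0).round(1))
    k=b&(hsv[...,1]<70)&(hsv[...,2]>130)&(Q[...,2]>.056)&(Q[...,2]<.066)&(abs(Q[...,1]+.045)<.014)
    if k.any(): q=Q[k]*1e3; print(cam,"white",k.sum(),np.median(q,0).round(1))
    for l in("dimmer_top","cue_clip"):
        for a in recognise(cam,l)[:1]:
            c,r=a["point"]; print(cam,l,np.round(a["point"],1).tolist(),round(a["confidence"],2),(Q[int(round(r)),int(round(c))]*1e3).round(1))
    cv2.imwrite(f"pics/{cam}_{tag}.png",p)
E
python3 look.py a wrist top side; python3 lid.py|tail -2
```

```text
t 8.85 case mm [-44.4 -45.7 252.5] tool x,y in case [[0.001, 1.0], [1.0, -0.001]] z [ 0.001  0.    -1.   ] F [0.4 0.3 0.2] gap 0.05117189489258989 q [-0.25  0.12 -0.15  1.3   0.    1.56]
wrist orange 231 px 323.0 201.0 med [ -1.3 -75.8  24.3] lo [ -8.6 -86.2  19.4] hi [  8.8 -65.7  25.7]
wrist red 345 px 293.0 178.0 med [-31.  -42.1  60.6] lo [-43.3 -54.2  59. ] hi [-25.1 -31.8  62. ]
wrist white 72 [-33.8 -42.6  61.6]
wrist dimmer_top [290.7, 174.2] 0.68 [-35.7 -38.5  59.9]
wrist cue_clip [322.3, 203.4] 0.53 [ -1.  -77.8  25. ]
side red 56 px 271.0 243.0 med [-38.6 -48.5  61.3] lo [-44.8 -57.3  57.1] hi [-26.3 -32.4  63.5]
side white 8 [-34.7 -43.1  63.4]
side dimmer_top [268.9, 246.7] 0.66 [-43.5 -57.   61.1]
side 2962 3155 n [-0.001  1.     0.011] angle 1.56 y at z=73 0.11101155336871428
top 695 865 n [0.001 1.    0.001] angle 1.57 y at z=73 0.10929272108875263
```

View pics/wrist_a.png

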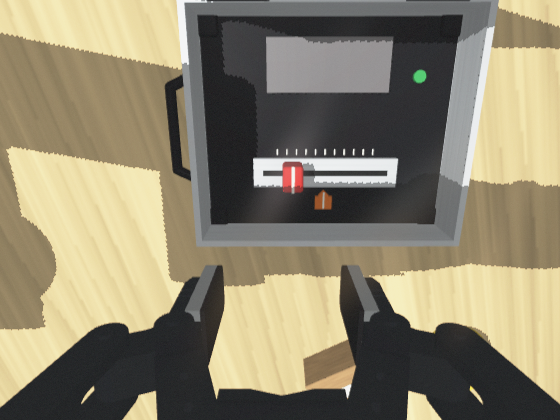

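Wrist view: dimmer white line at (293,178), clip at (323,200); in case coordinates about −34 and −0.5 mm. I'll descend and grip the dimmer across x.

>>> arm_command(moves=[0.2,1,5,0,0,0,0,0.2,1,5,0,0,0,0,0.2,0,0,44,0,0,0,0.2,0,0,44,0,0,0,0.2,0,0,44,0,0,0,0.2,0,0,40,0,0,0,0.2,0,0,25,0,0,0,0.2,0,0,0,0,0,0])

```text
clock: 10.4
tcp_pos: [0.4861, -0.0405, 0.0534]
orientation: [-0.002, 0.788, 0.615, -0.001]
wrist_force: [0.3, 0.7, 0.6]
finger_gap: 0.0514
grip_force: 0.0
```

```bash
python3 look.py b wrist side; python3 lid.py|tail -2
```

```text
t 10.4 case mm [-36.  -43.1  53.4] tool x,y in case [[-0.0, 1.0], [1.0, 0.0]] z [-0.004  0.001 -1.   ] F [0.3 0.7 0.6] gap 0.05144699839709096 q [-0.25  0.28 -0.46  0.83  0.    1.57]
wrist orange 281 px 335.0 307.0 med [ -6.9 -76.7  24.2] lo [-10.  -87.6  19.7] hi [ -3.3 -60.3  44.2]
wrist red 2028 px 287.0 284.0 med [-34.  -41.3  60.6] lo [-43.3 -53.9  58. ] hi [-24.9 -30.7  61.9]
wrist white 539 [-33.9 -37.3  61.7]
wrist dimmer_top [283.7, 273.0] 0.56 [-35.3 -35.5  62.1]
wrist cue_clip [335.5, 310.9] 0.6 [ -6.3 -78.4  24.8]
side red 53 px 271.0 244.0 med [-38.4 -48.7  61.4] lo [-44.7 -57.1  57.4] hi [-25.9 -35.2  63. ]
side dimmer_top [269.8, 245.0] 0.43 [-40.1 -52.4  61.9]
side 3456 3640 n [-0.001  1.     0.01 ] angle 1.561 y at z=73 0.11088088970013969
top 687 879 n [0.    1.    0.003] angle 1.568 y at z=73 0.10951212524201732
```

>>> arm_command(moves=[0.2,0,2,10,0,0,0,0.2,0,0,7,0,0,0,-1,0,0,0,0,0,0,-1,0,0,0,0,0,0,-1,0,0,0,0,0,0,-1,0,0,0,0,0,0], newtons=25)

```text
clock: 11.55
tcp_pos: [0.4893, -0.0413, 0.0381]
orientation: [-0.0, 0.788, 0.615, -0.0]
wrist_force: [-0.5, 0.4, -3.8]
finger_gap: 0.0195
grip_force: 27.4
```

```bash
python3 -c "
from h import *
st()"
```

```text
t 11.55 case mm [-32.7 -43.2  38.1] tool x,y in case [[-0.0, 1.0], [1.0, 0.0]] z [-0.001  0.    -1.   ] F [-0.5  0.4 -3.8] gap 0.019530992674982303 q [-0.25  0.3  -0.48  0.79  0.    1.57]
```

>>> arm_command(moves=[-1,0,6,0,0,0,0,-1,0,7,0,0,0,0,-1,0,7,0,0,0,0,-1,0,7,0,0,0,0,-1,0,5,0,0,0,0,-1,0,0,0,0,0,0,-1,0,0,0,0,0,0])

```text
clock: 12.42
tcp_pos: [0.5211, -0.0493, 0.0381]
orientation: [0.0, 0.788, 0.615, 0.0]
wrist_force: [1.8, 0.1, -8.9]
finger_gap: 0.0195
grip_force: 26.8
```

>>> arm_command(moves=[0.2,0,0,0,0,0,0,0.2,0,0,0,0,0,0,0.2,0,0,0,0,0,0,0.2,0,0,-30,0,0,0,0.2,0,0,-40,0,0,0,0.2,0,0,-40,0,0,0,0.2,0,0,0,0,0,0,0.2,0,0,0,0,0,0])

```text
clock: 13.42
tcp_pos: [0.5205, -0.0491, 0.1482]
orientation: [0.0, 0.788, 0.615, 0.0]
wrist_force: [0.4, -0.5, -0.6]
finger_gap: 0.0511
grip_force: 0.0
```

```bash
python3 look.py c wrist side top; python3 lid.py|tail -2; python3 - <<'E'
import cv2
p=cv2.imread("pics/wrist_c.png"); cv2.imwrite("pics/wc.png",p)
E
```

```text
t 13.425 case mm [ -0.5 -43.2 148.2] tool x,y in case [[-0.0, 1.0], [1.0, 0.0]] z [ 0.  0. -1.] F [ 0.4 -0.5 -0.6] gap 0.051112655937979846 q [-0.25  0.25 -0.24  1.07  0.    1.57]
wrist orange 320 px 282.0 242.0 med [ -1.4 -77.4  24.3] lo [ -8.6 -86.8  19. ] hi [  8.3 -70.4  25.6]
wrist red 811 px 282.0 215.0 med [  0.1 -42.3  60.6] lo [ -9.4 -54.9  58.2] hi [  8.9 -30.9  61.9]
wrist white 142 [ -0.2 -43.5  61.4]
wrist dimmer_top [279.8, 206.9] 0.93 [ -1.9 -36.5  60.5]
wrist cue_clip [279.6, 245.1] 0.84 [ -2.2 -80.   24.2]
side red 55 px 286.0 240.0 med [ -5.2 -47.7  61.1] lo [-11.3 -56.4  57.5] hi [  7.7 -34.8  64.1]
side white 5 [ -1.1 -37.5  62.4]
side 2579 2736 n [-0.001  1.     0.01 ] angle 1.561 y at z=73 0.11082571760285903
top 686 879 n [-0.     1.     0.003] angle 1.567 y at z=73 0.10952451408592995
```

View pics/wc.png

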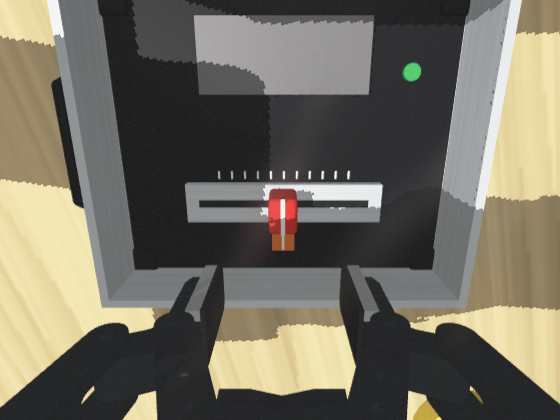

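The white line (col 283) lines up with the clip's line (col 283), to about 1 mm. The lid is at 1.56 rad and the gripper is clear.

```bash
python3 -c "
from h import *
print(hand_in())"
```

```text
the job is handed in; nothing more can be done
None
```

The job is handed in: the lid stands upright at about 1.56 rad, the dimmer's white line is within about 1 mm of the clip's point, the gripper is clear, and the arm kept clear of the other things on the bench; no verdict came back.

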